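# Dock the tabbed tube block on the shaker's part-present pin

### The arm

A 6-joint arm with a two-finger parallel gripper is mounted at the origin on a cart in front of the work surface, level with it; the furniture and walls round the work are solid. World frame = base frame: x ahead of the robot, y to its left, z up, the work surface at z = 0. Lengths are in m, angles in rad, forces in N, time in s.
With the tool pointing down it reaches from about 0.25 to 0.775 m from the base axis. Payload 4 kg.
Tool frame: the origin (TCP) lies midway between the tips of the shut fingers; the grasp point (between the pads) lies 19 mm behind it; z points along the fingers, x is the direction in which the jaws open and shut, and the axes are right-handed (so a half turn about z gives the same grasp; the last joint's range is limited). The gripper opens to 94 mm and grips with 3 to 60 N. Pads are 16 mm wide; open, the fingers measure 119 mm over their backs; the gripper's body (75 mm by 177 mm) begins 78 mm behind the grasp point.
Start: joints at [1.243, 0.087, 1.371, -0, 1.684, -0.103], TCP at [0.123, 0.536, 0.166] pointing down, gripper open.
Joint ranges: [-3.1, 3.1], [-0.76, 2.03], [0.27, 2.55], [-1.08, 4.22], [0.17, 2.65], [-2.57, 2.57]. Speed limits (rad/s): [2.79, 2.79, 3.14, 3.14, 3.14, 3.14].

### API

Orientations are given as [roll, pitch, yaw] about the fixed x, y, z axes, in that order (R = Rz(yaw) Ry(pitch) Rx(roll)).
In Python, from bench import robot, eyes, close_job gives the robot as it stands.
- The arm moves only by the shell command python3 -m jog 'ROWS'. ROWS is JSON, a list of rows, each a list of 3 entries, a list of its own where there are three numbers: the turn, a rotation vector about the tool's x, y, z in degrees, then the shift along the tool's x, y, z in mm, then the closure, from -1 (fully open) to 1 (shut). In form: [[[wx, wy, wz], [x, y, z], claw], ...]. A call has 1 to 5 rows; each row is the pose to reach, as a shift and turn from the pose commanded when the call began, along the tool's axes at that moment; what a row does not reach only later rows make up. A row lasts 1/10 s, in which the tool goes at most 50 mm and 8.59 degrees, less where a joint would pass 70% of its speed; a pose out of reach is approached as far as the arm can. A call with a gripper value outside its range is refused whole. The fingers move at their own pace and stop on an object; the grip force is fixed at half the most. Time passes only in rows, so rows that repeat a pose let the fingers close. It gives the time, the measured TCP pose, the force and the opening at its end, in the units of the state.
- robot.get_obs(): the state, without advancing time (a new reading comes with each control period).
- eyes.snapshot(name): name is "scene" or "top" or "wrist"; returns (picture, depth): 400x640x3 uint8, red, green, blue; 400x640 float32, m along the optical axis (not along the pixel's ray), 0 where there is no reading.
- eyes.camera_params(name): a dict with "mtx" (3x3 intrinsics, pixels), "world_to_cam" (4x4, takes a point from world to camera coordinates). Camera axes: x right, y up, looking along -z (the intrinsics and any distortion apply to the point x, -y, -z); pixel columns grow to the right and rows downward; lengths in m; the calibration is good to about 2 mm. A picture is of the moment at which its call begins: read the wrist's pose just before it. camera_params takes no time and is no camera call; for the wrist camera it gives the pose at the moment of the call.
- close_job(): hands the job in, once; it reports no verdict.
The state is a dict: "time": time; "joint_positions": joint angles; "qvel": joint speeds; "joint_torque": joint torques, N m; "tool_pos": TCP position; "ee_rot": TCP orientation; "wrist_force": force on the tool from outside, world axes, zero at the start; "wrist_torque": the same for the moment, N m; "width": finger opening in m.
Only numpy, scipy, OpenCV 4.12 (cv2) and the standard library are available. Lean on these libraries where they do the work, as an engineer would, in place of code of your own. Each camera call takes 0.05 s, during which the arm holds its last target. There are 200 camera calls.

### The job

Load the orbital shaker: take the aluminium tube block that has a flat tab on one end and set it down gently on the shaker's deck, flat and squarely in the corner between the two low steel stops, right up to both (a few millimetres of gap are fine), so that its tab holds the sensing pin pressed down. Then let go; leave the block without a tab and the other things on the bench where they are.

Things in the scene. Friction and masses are not known exactly. Their poses are not given: they have to be found in the camera images.
- tab_block: Block to load: aluminium, 70 (x) by 100 (y) by 34 mm high, 0.5 kg, six wells in the top; origin at the centre of its underside, without the tab. Black upright grip rib on its middle: 14 mm thick (x), 54 long (y), z 33 to 65 mm; grip it across its thickness. Flat steel tab on the -y end: 30 mm wide (x), 10 thick, y -49 to -78 mm, flush with the underside; a 4 mm plate joins it to the end face.
- tab_under (a point): Centre of the underside of the tab, at (0, -64, 0) mm in the block's frame.
- rib_top (a point): Centre of the top of the grip rib, at (0, 0, 65) mm in the block's frame.
- shaker: Shaker, fixed; white, aluminium deck 130 (x) by 160 mm (y), top at z = 40; origin under its centre. Stop bars on the deck, 14 mm high: back stop along y, inner face x = +52 (y -45 to 55); side stop along x, inner face y = +68 (x -16 to 40). A block touching both, turned like the shaker, has its origin at (17, 18, 40) mm: long side on the back stop, plain end on the side stop, tab over the pin.
- pin_spot (a point): The sensing pin's axis at deck level, at (17, -46, 40) mm in the shaker's frame. The steel pin, 8 mm across with a domed tip, stands 7 mm above the deck when free.
- sensing_pin (a joint): How far the sensing pin is pressed down, in m: 0 free, 0.007 with its tip level with the deck, 0.009 at the end of its travel. A light spring, 0.3 N free to 0.8 N at deck level: the block's own weight holds it down.
- plain_block: The other tube block, the same in size, wells and rib but with no tab: leave it where it is. Origin at the centre of its underside.
- tape_roll: Roll of tape lying flat, 96 mm across, 25 mm high: bystander. Origin under its centre.
- marker_pen: Marker pen lying on the bench, 122 mm long, 11 mm thick: bystander. Origin under its middle.
- tweezers: Tweezers lying on the bench, 122 mm long: bystander. Origin under their middle.
- vial: Standing white vial with a cap, 33 mm across, 70 mm high: bystander. Origin under its centre.

How it is judged:
By the outcome, as a careful person would: the job done as asked, in the order asked, and still so for the second after the job is handed in, with the robot touching nothing.
It also fails if it takes over 38 s, if anything falls off the work surface, if the arm or the gripper's body presses on something with over 40 N, if the wrist force passes 120 N, or if a joint passes its speed limit or range.

## Working session

There is one attempt and no reset: what is moved stays moved. The work goes in short steps, Python scripts to look and compute and a shell command to move; the robot and the scene stay as the last step left them, time stands still between calls to the robot, and variables do not carry over. Pictures are saved under pics/ and viewed, about 8 in all and at most 12, crops included, and the job is handed in when it is done.

```bash
mkdir -p pics; cat > h.py <<'E'
import numpy as np,cv2
from bench import robot,eyes
def snap(n,f):
    P=eyes.camera_params(n); im,d=eyes.snapshot(n)
    cv2.imwrite('pics/'+f+'.png',im[:,:,::-1]); np.savez('pics/'+f+'.npz',d=d,K=P['mtx'],T=P['world_to_cam'],im=im)
def load(f): return np.load('pics/'+f+'.npz')
def px(f,u,v,z=None):
    q=load(f);K=q['K'];T=np.linalg.inv(q['T'])
    r=np.array([(u-K[0,2])/K[0,0],-(v-K[1,2])/K[1,1],-1.])
    if z is None: return T[:3,:3]@(r*q['d'][int(v),int(u)])+T[:3,3]
    w=T[:3,:3]@r; return T[:3,3]+w*(z-T[2,3])/w[2]
def proj(f,p):
    q=load(f);c=q['T']@np.r_[p,1];K=q['K']
    return K[0,2]+K[0,0]*c[0]/-c[2],K[1,2]-K[1,1]*c[1]/-c[2]
def cloud(f):
    q=load(f);K=q['K'];T=np.linalg.inv(q['T']);v,u=np.mgrid[:400,:640];d=q['d']
    c=np.stack([(u-K[0,2])/K[0,0]*d,-(v-K[1,2])/K[1,1]*d,-d],-1)
    w=c@T[:3,:3].T+T[:3,3]; w[d==0]=np.nan; return w
E
python3 - <<'E'
from h import *
snap('top','t0');snap('scene','s0')
a=cv2.imread('pics/t0.png')
print(eyes.camera_params('top'))
o=robot.get_obs();print(o['time'],o['tool_pos'],o['ee_rot'],o['wrist_force'])
E
```

```text
{'mtx': array([[411.44892107,   0.        , 322.66014474],
       [  0.        , 411.44892107, 197.91194527],
       [  0.        ,   0.        ,   1.        ]]), 'world_to_cam': array([[ 1.61621259e-02, -9.99861274e-01,  4.02710942e-03,
        -1.92922379e-01],
       [ 9.78151123e-01,  1.66458392e-02,  2.07227645e-01,
        -5.72109133e-01],
       [-2.07265931e-01,  5.89882313e-04,  9.78284461e-01,
        -1.31842249e+00],
       [ 0.00000000e+00,  0.00000000e+00,  0.00000000e+00,
         1.00000000e+00]])}
0.1 [0.12244545 0.53561703 0.16523091] [-3.14143429e+00  1.95631693e-03  1.34598126e+00] [-0.1768567   0.52398225  0.44784938]
```

View pics/t0.png

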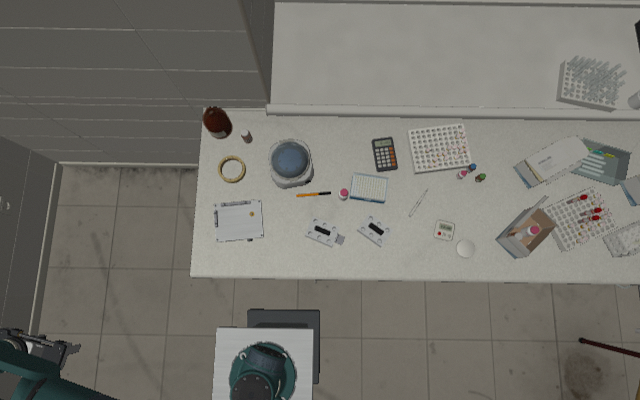

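View pics/s0.png

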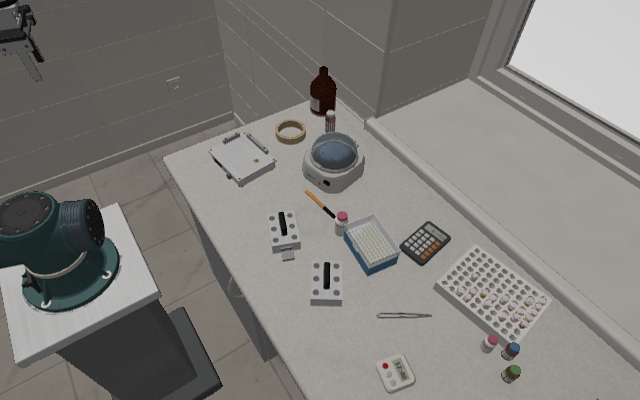

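The top view shows the tab block at about (323,232) with its tab to the right, the plain block at (374,230) and the shaker at (239,221). I'll enlarge both.

```bash
python3 - <<'E'
from h import *
a=cv2.imread('pics/t0.png')[190:255,205:365];b=cv2.imread('pics/s0.png')[125:265,200:360]
A=cv2.resize(a,None,fx=5,fy=5,interpolation=2);cv2.imwrite('pics/c0.png',A)
b=cv2.imread('pics/s0.png')[125:190,200:280];b2=cv2.imread('pics/s0.png')[205:270,255:335]
B=np.hstack([cv2.resize(x,None,fx=5,fy=5,interpolation=2) for x in(b,b2)])
cv2.imwrite('pics/c0.png',np.vstack([A,B])[:600])
w=cloud('t0')
for u,v in [(235,225),(245,230),(323,231),(312,230),(340,239)]: print(u,v,w[v,u])
E
```

```text
235 225 [0.48145347 0.10841905 0.0420478 ]
245 230 [0.46475952 0.0734119  0.04545767]
323 231 [ 0.46233219 -0.18629671  0.07186823]
312 230 [ 0.46981964 -0.14941803  0.03528134]
340 239 [ 0.44376302 -0.24471047  0.01146416]
```

View pics/c0.png

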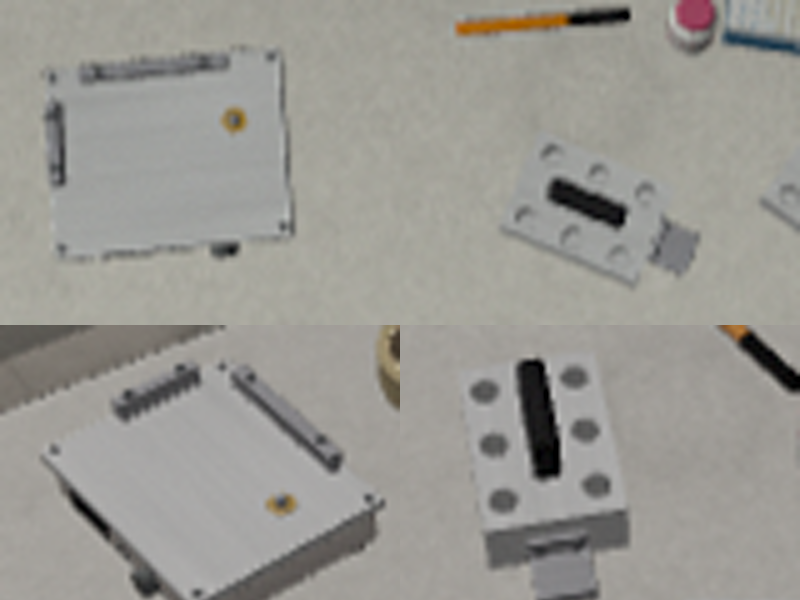

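The deck corners sit in the crop near (46,70), (280,48), (293,235) and (58,258), with the pin at (234,120). The stops are on the far and left sides, so the shaker is turned only slightly. The rib runs from (550,188) to (625,215) and the tab is at (675,247).

```bash
cat >> h.py <<'E'
def fit(M,W):  # 2D rigid fit model->world
    M=np.array(M,float);W=np.array(W)[:,:2];m=M.mean(0);w=W.mean(0);A=M-m;B=W-w
    t=np.arctan2((A[:,0]*B[:,1]-A[:,1]*B[:,0]).sum(),(A*B).sum());R=np.array([[np.cos(t),-np.sin(t)],[np.sin(t),np.cos(t)]])
    p=w-R@m; return p,np.degrees(t),(W-(M@R.T+p))*1000
E
python3 - <<'E'
from h import *
g=lambda u,v,z:px('t0',205+u/5-.4,190+v/5-.4,z)
W=[g(46,70,.04),g(280,48,.04),g(293,235,.04),g(58,258,.04),g(234,120,.043)]
print(fit(np.array([[65,80],[65,-80],[-65,-80],[-65,80],[17,-46]])/1e3,W))
B=[g(552,183,.065),g(622,218,.065),g(675,247,.010)]
print(B); print(fit(np.array([[0,24],[0,-24],[0,-64]])/1e3,B))
print(eyes.camera_params('wrist')); o=robot.get_obs();print(o['joint_positions'])
E
```

```text
(array([0.49888966, 0.09840647]), np.float64(6.760154065642099), array([[-0.45566704, -0.49131377],
       [-1.37876078,  0.68765056],
       [ 0.61068304,  1.29568948],
       [ 1.53480685, -2.18995878],
       [-0.31106208,  0.69793251]]))
[array([ 0.47865634, -0.15973604,  0.065     ]), array([ 0.45629684, -0.20610887,  0.065     ]), array([ 0.44390205, -0.24341367,  0.01      ])]
(array([ 0.46783873, -0.18340022]), np.float64(-22.664089992990274), array([[ 1.56973696,  1.51747109],
       [-2.29402729, -0.56192911],
       [ 0.72429033, -0.95554198]]))
{'mtx': array([[326.51661155,   0.        , 323.31055486],
       [  0.        , 326.51661155, 202.47843335],
       [  0.        ,   0.        ,   1.        ]]), 'world_to_cam': array([[ 0.22243172,  0.97494518, -0.00245381, -0.54858201],
       [-0.94597028,  0.21521072, -0.24253777,  0.02563139],
       [-0.23593294,  0.05626933,  0.97013886, -0.39057507],
       [ 0.        ,  0.        ,  0.        ,  1.        ]])}
[ 1.24288518e+00  8.78791813e-02  1.37208623e+00 -4.40926029e-05
  1.68358947e+00 -1.03100843e-01]
```

```bash
cat >> h.py <<'E'
from scipy.spatial.transform import Rotation as Ro
def go(x,y,z,yaw):
    o=robot.get_obs();R=Ro.from_euler('xyz',o['ee_rot']);T=Ro.from_euler('xyz',[np.pi,0,np.radians(yaw)])
    print('t',round(o['time'],2),'pos',np.round(o['tool_pos'],4),'rpy',np.round(np.degrees(o['ee_rot']),2),'F',np.round(o['wrist_force'],1),'w',o['width'])
    print('turn',np.round((R.inv()*T).as_rotvec(degrees=True),2),'shift mm',np.round(R.inv().apply(np.array([x,y,z])-o['tool_pos'])*1e3,1))
E
python3 - <<'E'
from h import *
go(.42,.1,.25,7)
o=robot.get_obs();T=np.linalg.inv(eyes.camera_params('wrist')['world_to_cam'])
R=Ro.from_euler('xyz',o['ee_rot']);print(R.inv().apply(T[:3,3]-o['tool_pos']),R.inv().apply(-T[:3,2]))
E
```

```text
t 0.1 pos [0.1224 0.5356 0.1652] rpy [-1.7999e+02  1.1000e-01  7.7120e+01] F [-0.2  0.5  0.4] w 0.09431730292258743
turn [6.000e-02 1.000e-01 7.012e+01] shift mm [-358.5  387.2  -84.1]
[-0.00037232 -0.07013744 -0.2185402 ] [-3.59816699e-04  2.42693304e-01  9.70103000e-01]
```

```bash
r='[[0,0,70],[-358,387,-85],-1]'; python3 -m jog '[[[0,0,70],[-358,387,-85],-1],[[0,0,70],[-358,387,-85],-1],[[0,0,70],[-358,387,-85],-1],[[0,0,70],[-358,387,-85],-1],[[0,0,70],[-358,387,-85],-1]]'; python3 -c "
from h import *
go(.45,.12,.25,7)"
```

```text
time: 0.6
tool_pos: [0.2623, 0.3306, 0.2059]
ee_rot: [3.141, 0.0, 0.591]
wrist_force: [0.9, 0.6, 1.3]
width: 0.0939
t 0.6 pos [0.2623 0.3306 0.2059] rpy [1.7999e+02 2.0000e-02 3.3840e+01] F [0.9 0.6 1.3] w 0.09390003231412845
turn [2.000e-02 2.000e-02 2.684e+01] shift mm [ 38.6 279.5 -44. ]
```

```bash
python3 -m jog '[[[0,0,27],[38,275,-44],-1],[[0,0,27],[38,275,-44],-1],[[0,0,27],[38,275,-44],-1],[[0,0,27],[38,275,-44],-1],[[0,0,27],[38,275,-44],-1]]' >/dev/null; python3 -m jog '[[[0,0,0],[0,30,0],-1],[[0,0,0],[0,30,0],-1],[[0,0,0],[0,30,0],-1]]'; python3 -c "
from h import *
snap('wrist','w1')
go(.455,-.15,.22,-24)"
```

```text
time: 1.4
tool_pos: [0.4307, 0.119, 0.2447]
ee_rot: [-3.141, 0.001, 0.123]
wrist_force: [0.8, 0.4, -0.0]
width: 0.0942
t 1.45 pos [0.4305 0.1197 0.2448] rpy [-1.7996e+02  4.0000e-02  7.1600e+00] F [ 0.3 -0.3 -0.5] w 0.09418897761648491
turn [-3.000e-02  5.000e-02  3.116e+01] shift mm [ -9.2 270.7  24.6]
```

View pics/w1.png

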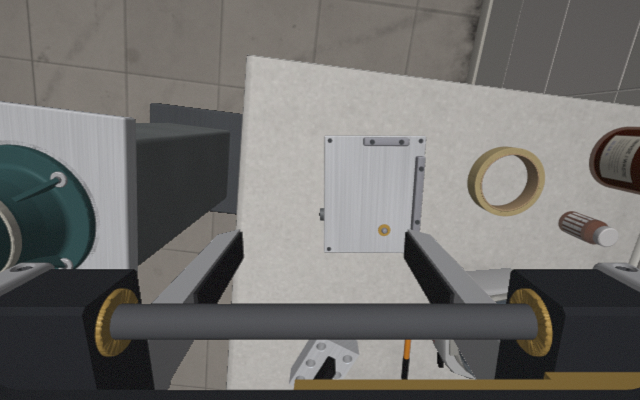

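```bash
python3 - <<'E'
from h import *
a=cv2.imread('pics/w1.png')[125:260,305:435]
cv2.imwrite('pics/c1.png',cv2.resize(a,None,fx=4.4,fy=4.4,interpolation=2))
E
python3 -m jog '[[[0,0,31],[-9,270,25],-1],[[0,0,31],[-9,270,25],-1],[[0,0,31],[-9,270,25],-1],[[0,0,31],[-9,270,25],-1],[[0,0,31],[-9,270,25],-1]]'; python3 -c "
from h import *
go(.46,-.15,.22,-24)"
```

```text
time: 1.95
tool_pos: [0.4538, -0.1287, 0.2221]
ee_rot: [-3.141, -0.001, -0.414]
wrist_force: [1.0, 0.7, -0.0]
width: 0.0942
t 1.95 pos [ 0.4538 -0.1287  0.2221] rpy [-1.7996e+02 -4.0000e-02 -2.3740e+01] F [ 1.   0.7 -0. ] w 0.09417747681993976
turn [-0.04 -0.04  0.26] shift mm [14.3 17.   2.1]
```

View pics/c1.png

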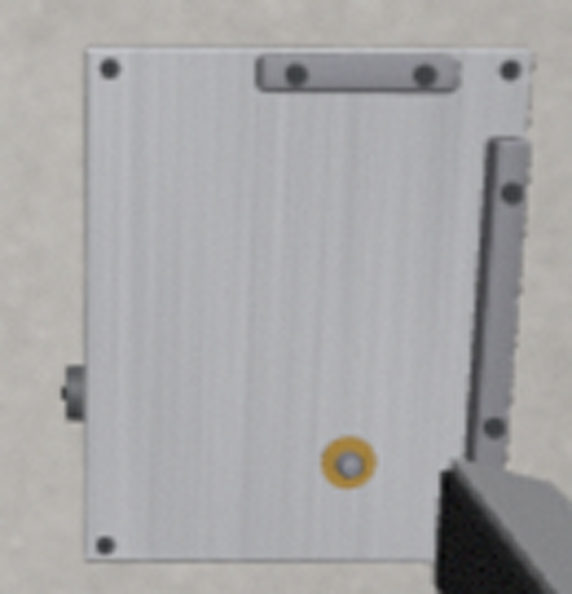

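The crop shows the deck corners at (86,48), (531,50) and (86,561) and the pin ring at (348,463). The inner top edge of the side stop runs from (258,90) to (457,91).

```bash
python3 - <<'E'
from h import *
g=lambda u,v,z:px('w1',305+u/4.4-.4,125+v/4.4-.4,z)
W=[g(86,48,.04),g(531,50,.04),g(86,561,.04),g(348,463,.04),g(260,91,.054),g(456,91,.054)]
print(fit(np.array([[-65,80],[65,80],[-65,-80],[17,-46],[-16,68],[40,68]])/1e3,W))
snap('wrist','w2'); 
E
cp pics/w2.png pics/w2v.png
```

```text
(array([0.49890562, 0.0992337 ]), np.float64(7.059812829970051), array([[ 0.51733338, -0.29473337],
       [-0.8385457 , -0.96590858],
       [ 0.54062759,  0.95332917],
       [-0.07022029, -0.51175722],
       [ 0.36036908,  0.44834279],
       [-0.50956405,  0.37072722]]))
```

View pics/w2v.png

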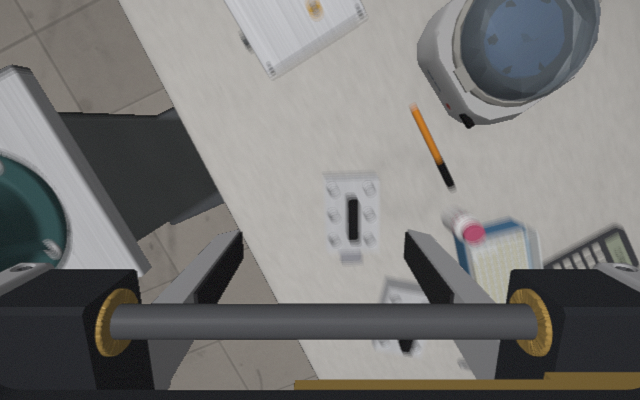

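The shaker fix agrees in both views at (0.4989, 0.0992) with yaw 7.06°. The block is at about (352,215), square to the image, though this frame is motion-blurred. I'll take a still one and measure it with depth.

```bash
python3 - <<'E'
from h import *
snap('wrist','w3');w=cloud('w3')
for lo,hi,n in [(.06,.07,'rib'),(.028,.04,'top')]:
    m=np.isfinite(w[...,2]);m[270:]=0;m[:150]=0;m[:,:310]=0;m[:,390:]=0
    m&=(w[...,2]>lo)&(w[...,2]<hi); r=cv2.minAreaRect(np.argwhere(m)[:,::-1].astype(np.float32));p=w[m]
    print(n,m.sum(),r,p.mean(0))
    R=cv2.minAreaRect((p[:,:2]*1000).astype(np.float32)); print('world rect',R)
    print(np.linalg.eigh(np.cov(p[:,:2].T)))
go(.468,-.184,.15,-24)
a=cv2.imread('pics/w3.png')[160:275,305:400]
cv2.imwrite('pics/c3.png',cv2.resize(a,None,fx=5,fy=5,interpolation=2))
E
```

```text
rib 509 ((350.12945556640625, 211.49520874023438), (43.266632080078125, 11.695685386657715), 87.87889862060547) [ 0.46784684 -0.18222247  0.06467379]
world rect ((467.766845703125, -183.06443786621094), (53.57844924926758, 13.989542961120605), 68.74811553955078)
EighResult(eigenvalues=array([1.59869847e-05, 2.41260464e-04]), eigenvectors=array([[-0.93200547,  0.3624442 ],
       [ 0.3624442 ,  0.93200547]]))
top 3104 ((348.7075500488281, 204.3958740234375), (76.2513198852539, 55.497432708740234), 87.79740142822266) [ 0.46834489 -0.18042912  0.03404552]
world rect ((467.28662109375, -183.4329071044922), (100.55442810058594, 69.27104949951172), 68.12215423583984)
EighResult(eigenvalues=array([0.0004568 , 0.00094896]), eigenvectors=array([[-0.92618416,  0.37707147],
       [ 0.37707147,  0.92618416]]))
t 2.05 pos [ 0.4531 -0.1321  0.2203] rpy [ 1.799e+02  1.400e-01 -2.415e+01] F [-0.4  1.  -0.1] w 0.09405269986438176
turn [ 0.1   0.14 -0.15] shift mm [35.  41.2 70.3]
```

View pics/c3.png

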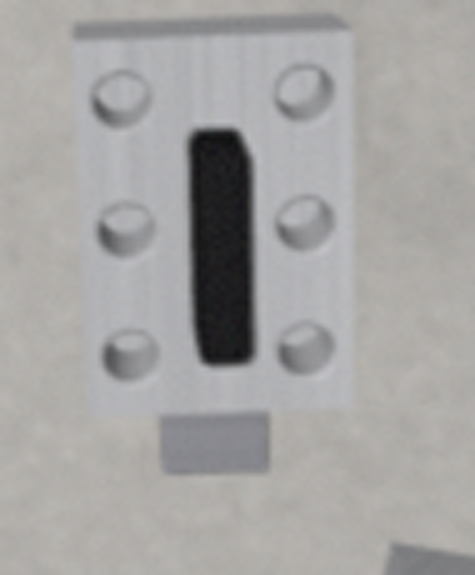

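Block fix: (0.4675, -0.183), yaw about -21.6°. The crop shows the tab at the bottom, at (215,443).

```bash
python3 -m jog '[[[0.1,0.1,-2.5],[35,41,70],-1],[[0.1,0.1,-2.5],[35,41,118],-1],[[0.1,0.1,-2.5],[35,41,118],-1],[[0.1,0.1,-2.5],[35,41,118],-1],[[0.1,0.1,-2.5],[35,41,118],-1]]'; python3 -c "
from h import *
go(.4675,-.183,.041,-21.6)"
```

```text
time: 2.55
tool_pos: [0.4694, -0.1785, 0.1047]
ee_rot: [-3.139, -0.001, -0.37]
wrist_force: [0.8, -1.1, 0.5]
width: 0.094
t 2.55 pos [ 0.4694 -0.1785  0.1047] rpy [-1.7985e+02 -8.0000e-02 -2.1220e+01] F [ 0.8 -1.1  0.5] w 0.09401130947183987
turn [-0.15 -0.07  0.38] shift mm [-0.3  5.  63.7]
```

```bash
python3 -m jog '[[[0,0,0],[0,0,0],-1],[[0,0,0],[0,0,0],-1]]'; python3 -c "
from h import *
go(.4675,-.183,.041,-21.6)"
```

```text
time: 2.75
tool_pos: [0.4707, -0.1801, 0.1071]
ee_rot: [-3.14, -0.007, -0.371]
wrist_force: [0.1, 0.8, 0.4]
width: 0.0941
t 2.75 pos [ 0.4707 -0.1801  0.1071] rpy [-179.92   -0.4   -21.26] F [0.1 0.8 0.4] w 0.09405415844280272
turn [-0.09 -0.39  0.34] shift mm [-2.4  4.  66.1]
```

```bash
python3 -m jog '[[[0,-0.4,0.3],[-2.4,4,25],-1],[[0,-0.4,0.3],[-2.4,4,48],-1],[[0,-0.4,0.3],[-2.4,4,48],-1],[[0,-0.4,0.3],[-2.4,4,48],-1],[[0,-0.4,0.3],[-2.4,4,48],-1]]'; python3 -c "
from h import *
go(.4675,-.183,.041,-21.6)"
```

```text
time: 3.25
tool_pos: [0.4669, -0.1837, 0.0584]
ee_rot: [-3.14, 0.001, -0.378]
wrist_force: [0.2, 0.2, 0.1]
width: 0.0936
t 3.25 pos [ 0.4669 -0.1837  0.0584] rpy [-1.7992e+02  8.0000e-02 -2.1630e+01] F [0.2 0.2 0.1] w 0.09364014293510704
turn [-0.08  0.08 -0.03] shift mm [ 0.4 -0.8 17.4]
```

```bash
python3 -m jog '[[[0,0,0],[0.4,-0.8,10],-1],[[0,0,0],[0.4,-0.8,17.4],-1],[[0,0,0],[0.4,-0.8,17.4],-1],[[0,0,0],[0.4,-0.8,17.4],-1]]'; python3 -c "
from h import *
go(.4675,-.183,.041,-21.6)"
```

```text
time: 3.65
tool_pos: [0.4657, -0.1823, 0.0383]
ee_rot: [-3.14, 0.006, -0.378]
wrist_force: [0.7, 0.3, 0.1]
width: 0.0945
t 3.65 pos [ 0.4657 -0.1823  0.0383] rpy [-179.89    0.36  -21.65] F [0.7 0.3 0.1] w 0.0945078563520198
turn [-0.11  0.35 -0.05] shift mm [ 1.9 -0.  -2.7]
```

```bash
python3 -m jog '[[[0,0.3,0],[1.5,0,-2],-1],[[0,0.3,0],[1.5,0,-2],1],[[0,0.3,0],[1.5,0,-2],1],[[0,0.3,0],[1.5,0,-2],1],[[0,0.3,0],[1.5,0,-2],1]]';python3 -m jog '[[[0,0,0],[0,0,0],1],[[0,0,0],[0,0,0],1],[[0,0,0],[0,0,0],1],[[0,0,0],[0,0,0],1]]'; python3 -c "
from h import *
go(.4675,-.183,.041,-21.6)"
```

```text
time: 4.15
tool_pos: [0.4675, -0.1831, 0.0408]
ee_rot: [-3.14, -0.0, -0.378]
wrist_force: [-0.5, -0.8, 0.2]
width: 0.0655
time: 4.55
tool_pos: [0.4675, -0.1831, 0.0407]
ee_rot: [-3.14, -0.0, -0.378]
wrist_force: [0.2, -0.1, 0.2]
width: 0.0333
t 4.55 pos [ 0.4675 -0.1831  0.0407] rpy [-179.9    -0.    -21.65] F [ 0.2 -0.1  0.2] w 0.033330330299526395
turn [-0.1  -0.   -0.05] shift mm [ 0.  -0.1 -0.3]
```

```bash
python3 -m jog '[[[0,0,0],[0,0,0],1],[[0,0,0],[0,0,0],1],[[0,0,0],[0,0,0],1],[[0,0,0],[0,0,0],1],[[0,0,0],[0,0,0],1]]'; python3 -m jog '[[[0,0,0],[0,0,-6],1],[[0,0,0],[0,0,-25],1],[[0,0,0],[0,0,-50],1],[[0,0,0],[0,0,-80],1],[[0,0,0],[0,0,-80],1]]'; python3 -c "
from h import *
go(.4675,-.183,.041,-21.6)"
```

```text
time: 5.05
tool_pos: [0.4675, -0.1831, 0.0407]
ee_rot: [-3.14, -0.0, -0.378]
wrist_force: [-0.4, 0.1, -0.5]
width: 0.0002
time: 5.55
tool_pos: [0.4703, -0.1847, 0.1262]
ee_rot: [-3.141, -0.01, -0.378]
wrist_force: [-0.2, -0.6, 0.1]
width: 0.0003
t 5.55 pos [ 0.4703 -0.1847  0.1262] rpy [-179.96   -0.57  -21.65] F [-0.2 -0.6  0.1] w 0.0002797785553971694
turn [-0.04 -0.57 -0.05] shift mm [-4.1 -0.5 85.2]
```

The fingers shut to 0.2 mm, so the rib wasn't between them. I'll look before doing anything else.

```bash
python3 -m jog '[[[0,0,0],[0,0,0],-1],[[0,0,0],[0,0,0],-1]]'; python3 - <<'E'
from h import *
snap('wrist','w4');w=cloud('w4')
o=robot.get_obs();T=np.linalg.inv(eyes.camera_params('wrist')['world_to_cam'])
R=Ro.from_euler('xyz',o['ee_rot']);print(R.inv().apply(T[:3,3]-o['tool_pos']),R.inv().apply(-T[:3,2]))
go(.4675,-.183,.041,-21.6)
E
```

```text
time: 5.75
tool_pos: [0.4666, -0.1828, 0.1193]
ee_rot: [-3.14, 0.002, -0.378]
wrist_force: [-0.4, 0.1, -0.3]
width: 0.013
[-7.17517239e-05 -6.96216883e-02 -2.18528925e-01] [6.83603441e-04 2.42526687e-01 9.70144494e-01]
t 5.8 pos [ 0.4664 -0.1827  0.119 ] rpy [-179.88    0.18  -21.65] F [-0.2 -0.9 -0.2] w 0.017254854123829176
turn [-0.12  0.18 -0.05] shift mm [ 1.4  0.  78. ]
```

View pics/w4.png

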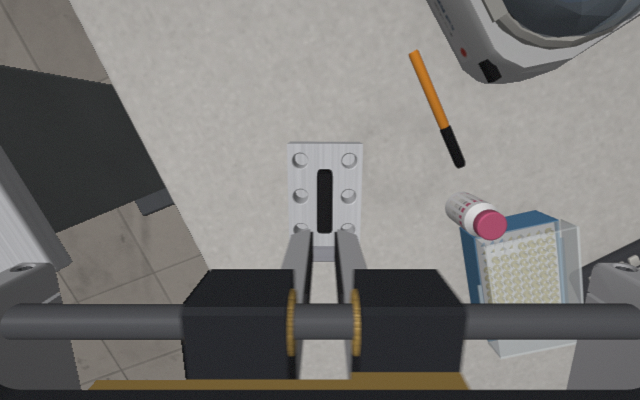

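```bash
python3 - <<'E'
from h import *
for f in('w1','w4'):
    q=load(f);d=q['d'];w=cloud(f)
    pts=[(240,236),(232,245),(410,236),(415,245)] if f=='w1' else [(300,238),(345,238),(305,240),(343,245),(325,200),(325,300),(308,250),(340,250)]
    T=np.linalg.inv(q['T'])
    for u,v in pts: print(f,u,v,d[v,u],w[v,u],'cam',T[:3,3])
    print(d[205:260:5,300].round(3),d[205:260:5,345].round(3))
E
```

```text
w1 240 236 0.18411562 [0.38314035 0.1197524  0.28927339] cam [0.42211532 0.18799546 0.46330363]
w1 232 245 0.16801323 [0.38301921 0.12075397 0.30561772] cam [0.42211532 0.18799546 0.46330363]
w1 410 236 0.18139435 [0.47743711 0.13241472 0.29177998] cam [0.42211532 0.18799546 0.46330363]
w1 415 245 0.16911352 [0.47682042 0.13200914 0.30451922] cam [0.42211532 0.18799546 0.46330363]
[0.48  0.48  0.482 0.486 0.487 0.489 0.491 0.489 0.493 0.496 0.499] [0.437 0.438 0.44  0.442 0.443 0.445 0.448 0.449 0.451 0.452 0.497]
w4 300 238 0.17361672 [ 0.45859816 -0.16984959  0.17405192] cam [ 0.49253885 -0.11864857  0.33800199]
w4 345 238 0.17363933 [ 0.48084025 -0.17867496  0.17398836] cam [ 0.49253885 -0.11864857  0.33800199]
w4 305 240 0.17178088 [ 0.46102649 -0.17122714  0.17603406] cam [ 0.49253885 -0.11864857  0.33800199]
w4 343 245 0.16586386 [ 0.47914917 -0.17882168  0.18219014] cam [ 0.49253885 -0.11864857  0.33800199]
w4 325 200 0.28055695 [ 0.46932745 -0.17983635  0.06517213] cam [ 0.49253885 -0.11864857  0.33800199]
w4 325 300 0.3766501 [ 0.4201624  -0.3048974  -0.00052017] cam [ 0.49253885 -0.11864857  0.33800199]
w4 308 250 0.1612301 [ 0.46257483 -0.17299996  0.18716757] cam [ 0.49253885 -0.11864857  0.33800199]
w4 340 250 0.15938987 [ 0.47743834 -0.17813606  0.18886161] cam [ 0.49253885 -0.11864857  0.33800199]
[0.314 0.314 0.315 0.317 0.346 0.341 0.179 0.17  0.165 0.158 0.152] [0.314 0.316 0.317 0.317 0.345 0.343 0.18  0.171 0.165 0.158 0.153]
```

The depth image shows the real fingertips at z≈0.17 while the reported TCP is at 0.119. The same gap of about 45 mm shows in w1, and x and y agree. So the fingers end short of the reported TCP. I'll measure the offset exactly.

```bash
python3 -m jog '[[[0,0.2,0],[0,0,0],-1],[[0,0.2,0],[0,0,0],-1],[[0,0.2,0],[0,0,0],-1],[[0,0.2,0],[0,0,0],-1],[[0,0.2,0],[0,0,0],-1]]'>/dev/null; python3 - <<'E'
from h import *
go(.4675,-.183,.041,-21.6)
o=robot.get_obs();snap('wrist','w5')
R=Ro.from_euler('xyz',o['ee_rot'])
for f,p,Rr in(('w5',o['tool_pos'],R),('w1',np.array([.4307,.119,.2448]),Ro.from_euler('xyz',[180,0,7.1],degrees=True)),('w4',np.array([.4665,-.1828,.119]),R)):
    w=cloud(f);d=load(f)['d'];m=(d>0)&(d<.215);m[265:]=0
    t=Rr.inv().apply(w[m]-p)*1e3
    print(f,m.sum(),'tool z max',np.sort(t[:,2])[-25:][::4].round(1),'y/x of deepest',t[np.argsort(t[:,2])[-20:]][::4].round(1).tolist())
E
```

```text
t 6.3 pos [ 0.4674 -0.1832  0.1207] rpy [-179.9    -0.2   -21.65] F [-0.3 -0.5  0.7] w 0.05747279687139616
turn [-0.1  -0.2  -0.05] shift mm [-0.2 -0.1 79.7]
w5 4092 tool z max [20.6 20.8 21.  21.2 21.3 21.5 22.1] y/x of deepest [[141.7, -143.5, 20.9], [142.7, -142.4, 21.1], [136.3, -146.0, 21.2], [136.3, -146.6, 21.3], [138.6, -144.9, 21.6]]
w1 2717 tool z max [-39.9 -39.8 -39.7 -39.6 -39.5 -39.3 -38.6] y/x of deepest [[-47.2, -5.6, -39.8], [-47.7, -7.4, -39.7], [47.1, -6.7, -39.6], [-47.2, -7.3, -39.4], [-47.2, 1.5, -39.2]]
w4 3814 tool z max [21.2 21.4 21.5 21.7 21.9 22.  22.4] y/x of deepest [[142.5, -143.0, 21.4], [135.5, -146.0, 21.5], [138.3, -145.5, 21.7], [136.3, -146.7, 21.9], [137.0, -146.7, 22.0]]
```

In the clean frame the fingertips sit 39.5 mm short of the reported TCP. That explains the miss: at a reported 0.041 the tips were at 0.080, above the rib. I'll go down to a reported z of about 0.001, watching the force.

```bash
python3 -m jog '[[[0,-0.2,0],[0,0,40],-1],[[0,-0.2,0],[0,0,75],-1],[[0,-0.2,0],[0,0,95],-1],[[0,-0.2,0],[0,0,105],-1],[[0,-0.2,0],[0,0,105],-1]]'; python3 -m jog '[[[0,0,0],[0,0,0],-1],[[0,0,0],[0,0,0],-1]]'; python3 -c "
from h import *
go(.4675,-.183,.001,-21.6)"
```

```text
time: 6.85
tool_pos: [0.4668, -0.1826, 0.0144]
ee_rot: [-3.139, 0.003, -0.378]
wrist_force: [-0.4, -0.5, -0.0]
width: 0.094
time: 7.05
tool_pos: [0.4691, -0.1839, 0.0176]
ee_rot: [-3.14, -0.003, -0.378]
wrist_force: [0.3, -0.4, -0.2]
width: 0.0941
t 7.05 pos [ 0.4691 -0.1839  0.0176] rpy [-179.92   -0.2   -21.65] F [ 0.3 -0.4 -0.2] w 0.09407533175444599
turn [-0.08 -0.2  -0.05] shift mm [-1.9 -0.2 16.5]
```

```bash
python3 -m jog '[[[0,0,0],[-1,0,5],-1],[[0,0,0],[-1,0,9],-1],[[0,0,0],[-1,0,12],-1],[[0,0,0],[-1,0,14],-1],[[0,0,0],[-1,0,14],-1]]'; python3 -m jog '[[[0,0,0],[0,0,0],-1],[[0,0,0],[0,0,0],0.5],[[0,0,0],[0,0,0],1]]'; python3 -c "
from h import *
go(.4675,-.183,.001,-21.6)"
```

```text
time: 7.55
tool_pos: [0.4665, -0.1826, 0.0012]
ee_rot: [-3.14, 0.001, -0.378]
wrist_force: [1.0, -0.5, -0.5]
width: 0.0937
time: 7.85
tool_pos: [0.467, -0.1829, 0.0019]
ee_rot: [-3.14, -0.0, -0.378]
wrist_force: [0.7, 0.7, 0.4]
width: 0.0812
t 7.85 pos [ 0.467  -0.1829  0.0019] rpy [-1.799e+02 -2.000e-02 -2.165e+01] F [0.7 0.7 0.4] w 0.08119727226861977
turn [-0.1  -0.02 -0.05] shift mm [ 0.5 -0.   0.9]
```

```bash
for i in 1 2 ; do python3 -m jog '[[[0,0,0],[0,0,0],1],[[0,0,0],[0,0,0],1],[[0,0,0],[0,0,0],1],[[0,0,0],[0,0,0],1],[[0,0,0],[0,0,0],1]]'; done; python3 -c "
from h import *
go(.4675,-.183,.001,-21.6)"
```

```text
time: 8.35
tool_pos: [0.4669, -0.1828, 0.0017]
ee_rot: [-3.14, 0.0, -0.378]
wrist_force: [0.5, -0.0, 0.6]
width: 0.0417
time: 8.85
tool_pos: [0.4674, -0.183, 0.0017]
ee_rot: [-3.14, -0.001, -0.378]
wrist_force: [1.7, -0.4, -2.5]
width: 0.014
t 8.85 pos [ 0.4674 -0.183   0.0017] rpy [-1.799e+02 -6.000e-02 -2.165e+01] F [ 1.7 -0.4 -2.5] w 0.01400540399104941
turn [-0.1  -0.06 -0.05] shift mm [ 0.1 -0.   0.7]
```

The fingers stopped at 14.0 mm, which is the rib's thickness. Lifting.

```bash
python3 -m jog '[[[0,0,0],[0,0,0],1],[[0,0,0],[0,0,-5],1],[[0,0,0],[0,0,-20],1],[[0,0,0],[0,0,-45],1],[[0,0,0],[0,0,-75],1]]'; python3 -m jog '[[[0,0,0],[0,0,-25],1],[[0,0,0],[0,0,-30],1],[[0,0,0],[0,0,-30],1]]'; python3 - <<'E'
from h import *
snap('wrist','w6'); w=cloud('w6')
d=load('w6')['d'];m=(d>0)
a=np.deg2rad(7.06);c,s=np.cos(a),np.sin(a)
p=np.array([.4989,.0992])+np.array([[c,-s],[s,c]])@[.014,.014];print('target',p)
go(p[0],p[1],.105,7.06)
E
```

```text
time: 9.35
tool_pos: [0.4639, -0.1814, 0.0744]
ee_rot: [-3.139, 0.008, -0.378]
wrist_force: [-0.1, 0.2, -6.2]
width: 0.0135
time: 9.65
tool_pos: [0.4665, -0.1827, 0.1064]
ee_rot: [-3.14, 0.001, -0.378]
wrist_force: [-0.0, 1.2, -6.6]
width: 0.014
target [0.51107313 0.11481457]
t 9.7 pos [ 0.4656 -0.1823  0.105 ] rpy [-179.88    0.19  -21.65] F [-1.   0.5 -6.7] w 0.01351150418686386
turn [ -0.16   0.15 -28.71] shift mm [ -67.4 -293.     0.9]
```

View pics/w6.png

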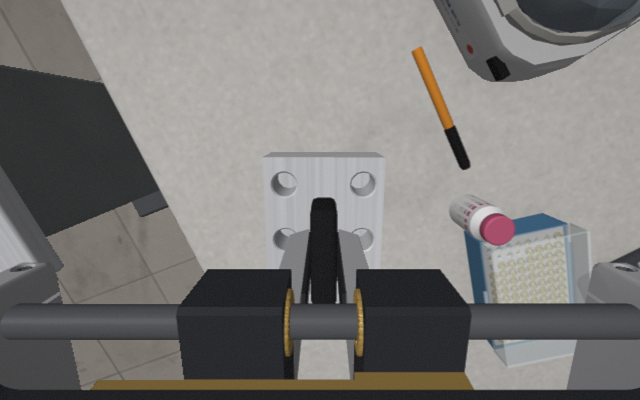

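The block is held with its far edge level at row ~154, and the well rows are at (285,183) and (362,183). I'll work out the held pose (tilt and offset) from depth.

```bash
cat > held.py <<'E'
from h import *
def held(f,pos,rpy):
    R=Ro.from_euler('xyz',rpy);w=cloud(f);t=R.inv().apply((w-pos).reshape(-1,3)).reshape(w.shape)*1e3
    m=np.isfinite(t[...,2])&(abs(t[...,0])<38)&(t[...,1]<0)&(t[...,1]>-70);m[:140]=0;m[228:]=0
    z0=np.median(t[m][:,2]); m&=abs(t[...,2]-z0)<5
    p=t[m]
    for _ in range(5):
        A=np.c_[p[:,:2],np.ones(len(p))];s=np.linalg.lstsq(A,p[:,2],rcond=None)[0];r=p[:,2]-A@s;p=p[abs(r)<max(.6,1.5*r.std())]
    print('plane deg x,y',np.degrees(s[:2]),'z at 0',s[2],len(p))
    rows=[]
    for lo in range(-48,-22,3):
        q=p[(p[:,1]>lo)&(p[:,1]<lo+3)];rows.append((lo,q[:,0].min().round(1),q[:,0].max().round(1)) if len(q) else lo)
    print(rows)
    cols=[p[(p[:,0]>x)&(p[:,0]<x+5)][:,1].min().round(1) for x in range(-32,30,5)];print('end y',cols)
E
python3 - <<'E'
from held import *
held('w6',np.array([.4661,-.1825,.1057]),np.radians([-179.88,.1,-21.65]))
E
```

```text
plane deg x,y [-0.08895615 -0.19927156] z at 0 -33.1100985641256 4435
[(-48, np.float64(-34.0), np.float64(35.1)), (-45, np.float64(-34.2), np.float64(35.2)), (-42, np.float64(-34.3), np.float64(35.4)), (-39, np.float64(-34.4), np.float64(35.5)), (-36, np.float64(-34.0), np.float64(35.5)), (-33, np.float64(-34.1), np.float64(35.2)), (-30, np.float64(-34.2), np.float64(35.3)), (-27, np.float64(-34.3), np.float64(35.6)), (-24, np.float64(-34.4), np.float64(35.6))]
end y [np.float64(-49.6), np.float64(-49.6), np.float64(-49.6), np.float64(-49.6), np.float64(-49.6), np.float64(-49.6), np.float64(-49.6), np.float64(-49.6), np.float64(-49.6), np.float64(-49.6), np.float64(-49.6), np.float64(-49.6), np.float64(-49.6)]
```

Held level and centred (offset about 0.6 mm, tilt under 0.2°), with the underside at about reported z − 1 mm. Carrying to above the shaker corner, offset about 4 mm from both stops.

```bash
python3 -m jog '[[[0,0,-3],[-5,-20,0],1],[[0,0,-9],[-14,-60,0],1],[[0,0,-15],[-25,-105,0],1],[[0,0,-20],[-35,-150,0],1],[[0,0,-24],[-46,-200,0],1]]'>/dev/null; python3 -m jog '[[[0,0,-2],[0,-40,0],1],[[0,0,-4],[-1,-65,0],1],[[0,0,-5],[-1,-75,0],1],[[0,0,-5],[-1,-75,0],1],[[0,0,-5],[-1,-75,0],1]]'; python3 - <<'E'
from h import *
go(.5105,.1148,.075,7.06)
E
```

```text
time: 10.7
tool_pos: [0.4929, 0.0925, 0.1059]
ee_rot: [-3.141, 0.002, 0.127]
wrist_force: [-0.2, 0.3, -5.8]
width: 0.0138
t 10.7 pos [0.4929 0.0925 0.1059] rpy [-1.7998e+02  1.0000e-01  7.2900e+00] F [-0.2  0.3 -5.8] w 0.013771460725396067
turn [-0.02  0.1   0.23] shift mm [ 20.3 -19.9  30.9]
```

```bash
python3 -m jog '[[[0,0,0.2],[8,-8,8],1],[[0,0,0.2],[16,-16,18],1],[[0,0,0.2],[20,-20,26],1],[[0,0,0.2],[20,-20,30],1],[[0,0,0.2],[20,-20,30],1]]'; python3 -m jog '[[[0,0,0],[0,0,0],1],[[0,0,0],[0,0,0],1]]'>/dev/null;python3 - <<'E'
from h import *
go(.5105,.1148,.045,7.06)
snap('wrist','w7');a=cv2.imread('pics/w7.png')[90:290,200:460]
cv2.imwrite('pics/c7.png',cv2.resize(a,None,fx=3,fy=3,interpolation=2))
E
```

```text
time: 11.2
tool_pos: [0.5099, 0.1158, 0.0756]
ee_rot: [-3.14, 0.003, 0.125]
wrist_force: [0.3, -0.4, -5.6]
width: 0.0137
t 11.4 pos [0.5112 0.1159 0.0778] rpy [-1.7992e+02 -1.1000e-01  7.1400e+00] F [-0.9 -0.2 -5.5] w 0.013767991314920193
turn [-0.08 -0.11  0.08] shift mm [-0.9  1.1 32.8]
```

View pics/c7.png

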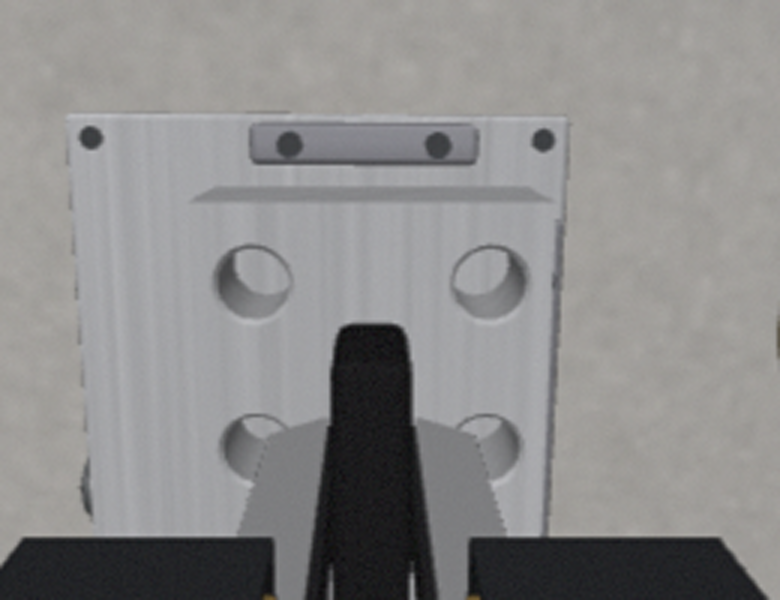

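The end face's lower edge is at crop row ~187 and parallel to the side stop's inner edge at row ~164. Converting both.

```bash
python3 - <<'E'
from h import *
g=lambda u,v,z:px('w7',200+u/3-.33,90+v/3-.33,z)
a=np.radians(7.06);Ri=np.array([[np.cos(a),np.sin(a)],[-np.sin(a),np.cos(a)]])
S=lambda p:(Ri@(p[:2]-[.4989,.0992])*1e3).round(1)
for u,v,z,n in[(252,165,.054,'stop L'),(478,166,.054,'stop R'),(67,114,.04,'deck L'),(568,117,.04,'deck R'),(212,187,.0768,'blk L bot'),(530,187,.0768,'blk R bot'),(190,202,.1108,'blk L top'),(554,203,.1108,'blk R top')]: print(n,S(g(u,v,z)))
E
```

```text
stop L [-15.   67.8]
stop R [40.2 67.6]
deck L [-63.4  79.6]
deck R [64.4 79. ]
blk L bot [-21.3  64.5]
blk R bot [49.4 64.6]
blk L top [-20.2  64.8]
blk R top [48.5 64.7]
```

Both gaps are about 3 mm and square. Lowering to just above the deck.

```bash
python3 -m jog '[[[0,0,0],[0,0,8],1],[[0,0,0],[0,0,16],1],[[0,0,0],[0,0,24],1],[[0,0,0],[0,0,29],1],[[0,0,0],[0,0,29],1]]'; python3 -m jog '[[[0,0,0],[0,0,0],1],[[0,0,0],[0,0,0],1]]';python3 - <<'E'
from h import *
go(.5112,.1159,.044,7.1)
E
```

```text
time: 11.95
tool_pos: [0.5099, 0.116, 0.0467]
ee_rot: [-3.14, 0.002, 0.125]
wrist_force: [-1.2, 0.0, -5.5]
width: 0.0134
time: 12.15
tool_pos: [0.5113, 0.1162, 0.0487]
ee_rot: [-3.14, -0.002, 0.125]
wrist_force: [-0.2, -0.3, -5.9]
width: 0.014
t 12.15 pos [0.5113 0.1162 0.0487] rpy [-1.7991e+02 -1.0000e-01  7.1500e+00] F [-0.2 -0.3 -5.9] w 0.014028692589023346
turn [-0.09 -0.1   0.05] shift mm [-0.1  0.3  4.7]
```

```bash
python3 -m jog '[[[0,0,0],[0.5,-0.5,2],1],[[0,0,0],[1,-1,4],1],[[0,0,0],[1.5,-1.5,5],1],[[0,0,0],[2,-2,5],1],[[0,0,0],[2,-2,5],1]]'; python3 -m jog '[[[0,0,0],[0,0,0],1],[[0,0,0],[0,0,0],1]]';python3 - <<'E'
from h import *
go(.5134,.1183,.041,7.1)
E
```

```text
time: 12.65
tool_pos: [0.5127, 0.1185, 0.0432]
ee_rot: [-3.14, -0.001, 0.125]
wrist_force: [0.4, 0.6, -5.4]
width: 0.014
time: 12.85
tool_pos: [0.5127, 0.1184, 0.0434]
ee_rot: [-3.14, -0.001, 0.125]
wrist_force: [-0.1, 0.3, -5.1]
width: 0.0137
t 12.85 pos [0.5127 0.1184 0.0434] rpy [-1.799e+02 -6.000e-02  7.150e+00] F [-0.1  0.3 -5.1] w 0.013674914584114278
turn [-0.1  -0.06  0.05] shift mm [0.7 0.2 2.4]
```

```bash
python3 -m jog '[[[0,0,0],[0.5,-0.4,0.5],1],[[0,0,0],[0.9,-0.7,1],1],[[0,0,0],[0.9,-0.7,1.5],1],[[0,0,0],[0.9,-0.7,1.5],1]]';  python3 -m jog '[[[0,0,0],[0,0,0.5],1],[[0,0,0],[0,0,0.5],1]]'; python3 -m jog '[[[0,0,0],[0,0,0.5],1],[[0,0,0],[0,0,0.5],1]]'
```

```text
time: 13.25
tool_pos: [0.5135, 0.1191, 0.0418]
ee_rot: [-3.14, -0.001, 0.125]
wrist_force: [-0.8, -0.3, -3.8]
width: 0.0137
time: 13.45
tool_pos: [0.5135, 0.1191, 0.0418]
ee_rot: [-3.14, -0.001, 0.125]
wrist_force: [-1.8, -0.9, -2.1]
width: 0.0139
time: 13.65
tool_pos: [0.5135, 0.119, 0.0417]
ee_rot: [-3.14, -0.001, 0.125]
wrist_force: [-3.7, -2.1, 2.3]
width: 0.0137
```

Weight has transferred to the deck with light contact forces. Releasing, then going up.

```bash
python3 -m jog '[[[0,0,0],[0,0,-0.5],0.3],[[0,0,0],[0,0,-0.5],0.3],[[0,0,0],[0,0,-0.5],0.3],[[0,0,0],[0,0,-0.5],0.3],[[0,0,0],[0,0,-0.5],0.3]]';  python3 -m jog '[[[0,0,0],[0,0,-5],0.3],[[0,0,0],[0,0,-25],0.3],[[0,0,0],[0,0,-60],0.3],[[0,0,0],[0,0,-100],0.3],[[0,0,0],[0,0,-130],0.3]]';python3 -m jog '[[[0,0,0],[0,0,-15],0.3],[[0,0,0],[0,0,-15],0.3],[[0,0,0],[0,0,-15],0.3],[[0,0,0],[0,0,-15],0.3]]'
python3 - <<'E'
from h import *
snap('wrist','w8')
go(.5134,.1183,.041,7.1)
a=cv2.imread('pics/w8.png');w=cloud('w8')
p=px('w8',*proj('w8',[.5136,.1191,.074]),.074)
u,v=map(int,proj('w8',[.5136,.1191,.074]));print(u,v)
y0=max(0,v-80);a=a[y0:y0+150,u-70:u+90];print(u-70,y0)
cv2.imwrite('pics/c8.png',cv2.resize(a,None,fx=4,fy=4,interpolation=2))
E
```

```text
time: 14.15
tool_pos: [0.5137, 0.1193, 0.0413]
ee_rot: [-3.14, -0.001, 0.125]
wrist_force: [-1.8, -0.4, -0.7]
width: 0.0332
time: 14.65
tool_pos: [0.514, 0.1191, 0.1743]
ee_rot: [-3.14, -0.004, 0.125]
wrist_force: [-0.2, -0.0, 0.8]
width: 0.0334
time: 15.05
tool_pos: [0.5121, 0.1188, 0.1836]
ee_rot: [-3.14, 0.004, 0.125]
wrist_force: [0.4, -0.5, 0.2]
width: 0.0328
t 15.1 pos [0.5122 0.1188 0.1837] rpy [-179.91    0.21    7.15] F [ 0.   0.6 -0.5] w 0.03315015029324641
turn [-0.09  0.21  0.05] shift mm [  1.7   0.9 142.7]
325 190
255 110
```

View pics/c8.png

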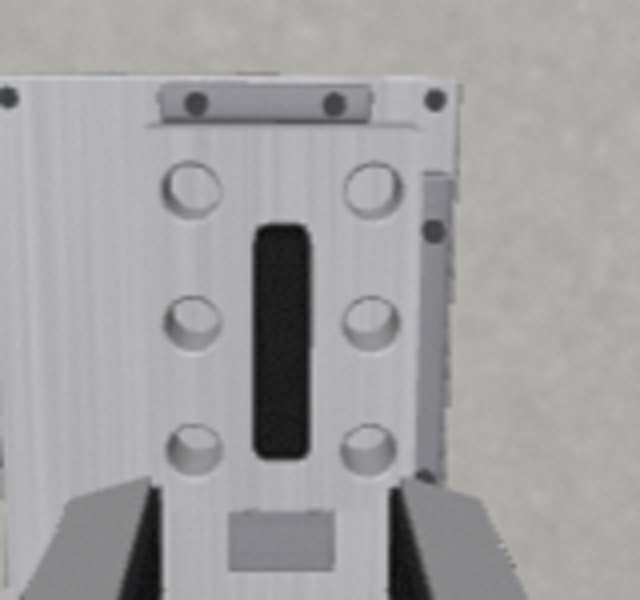

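The block sits square in the corner, with its plain end at the side stop (row ~124) and its long side at the back stop (column ~420), and the tab is down over the pin. Checking the height, level and gaps numerically.

```bash
python3 - <<'E'
from h import *
a=np.radians(7.06);Ri=np.array([[np.cos(a),np.sin(a)],[-np.sin(a),np.cos(a)]])
w=cloud('w8');s=(w[...,:2]-[.4989,.0992])@Ri.T*1e3;z=w[...,2]*1e3
f=lambda m:(m.sum(),np.median(z[m]).round(2))
m=(abs(s[...,0]-17)<33)&(abs(s[...,1]-18)<48)&(abs(z-74)<3)
A=np.c_[s[m],np.ones(m.sum())];c=np.linalg.lstsq(A,z[m],rcond=None)[0]
print('top',f(m),'tilt deg',np.degrees(c[:2]))
print('tab',f((abs(s[...,0]-17)<10)&(abs(s[...,1]+46+4)<7)&(z>30)&(z<60)),'deck',f((s[...,0]<-25)&(s[...,0]>-55)&(abs(s[...,1])<50)&(abs(z-40)<6)),'stops',f((abs(z-54)<4)&(s[...,1]>70)))
m=(abs(z-74)<4)&(abs(s[...,0]-17)<45)&(abs(s[...,1]-18)<58)
print('block rect',cv2.minAreaRect(s[m].astype(np.float32)), s[m].min(0),s[m].max(0))
g=lambda u,v,zz:Ri@(px('w8',255+u/4-.37,110+v/4-.37,zz)[:2]-[.4989,.0992])*1e3
print('stop y',g(170,123,.054),g(365,123,.054),'blk top far',g(150,126,.074),g(418,126,.074),'blk right',g(419,180,.074),g(415,450,.074),'stop right edge',g(449,200,.054))
E
```

```text
top (np.int64(4162), np.float64(74.13)) tilt deg [-0.00418927 -0.01822002]
tab (np.int64(193), np.float64(50.28)) deck (np.int64(2073), np.float64(40.14)) stops (np.int64(550), np.float64(54.08))
block rect ((17.02227020263672, 17.278053283691406), (70.07904815673828, 100.22148895263672), 0.08621758222579956) [-18.09090464 -32.80460824] [52.01947537 67.42382851]
stop y [-12.59062879  67.66175566] [38.58008704 67.77417725] blk top far [-15.91409126  68.04008392] [50.40550244 68.18627029] blk right [51.03344779 54.90613842] [ 52.0047326  -15.65692983] stop right edge [61.29692135 47.67040674]
```

```bash
python3 -c "
from h import *
from bench import close_job
o=robot.get_obs();print(o['time'],abs(o['qvel']).max());print(close_job())"
```

```text
15.1 0.007270650121407268
the job is handed in; nothing more can be done
None
```

The tab block is on the shaker deck in the corner between the two stops, released and handed in at 15.1 s. My last checks found nothing out of place.

- **Block pose:** depth put its origin at (17.0, 17.3) mm in the shaker's frame, against (17, 18) ideal. It is square to within 0.1°, with gaps under about 1 mm.
- **Height:** its top is at 74.1 mm, level to within 0.02°. The tab's top is at 50.3 mm, so it lies flat on the deck over the pin spot. I inferred the pin is pressed from this; I couldn't read the pin joint directly.
- **Forces:** the highest wrist force I saw was about 7 N, which was the block's weight.

- **Failed first grasp:** the fingers closed fully above the rib and touched nothing. The depth image showed the fingertips ending about 40 mm short of the reported TCP, which disagrees with the stated tool frame. I corrected for that, and the second grasp stopped at 14 mm, the rib's thickness.
- **Other items:** I didn't handle the plain block or any of the other items, but I took no final picture of them.

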